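# Pry open the ingredient box with the palette knife

## Robot

A 6-joint arm with a two-finger parallel gripper is mounted at the origin on the work surface. World frame = base frame: x ahead of the robot, y to its left, z up, the work surface at z = 0. Lengths are in m, angles in degrees, forces in N, time in s.
With the tool pointing down it reaches from about 0.4 to 0.825 m from the base axis. Payload 7 kg.
Tool frame: the origin (TCP) lies midway between the tips of the shut fingers; the grasp point (between the pads) lies 19 mm behind it; z points along the fingers, y is the line along which they close (so a half turn about z gives the same grasp; the last joint's range is limited). The gripper opens to 88 mm and grips with 3 to 60 N. Pads are 19 mm wide; open, the fingers measure 130 mm over their backs; the gripper's body (78 mm by 193 mm) begins 47 mm behind the grasp point.
Start: joints at [85.033, 20.546, 0.682, 0, -70.136, -16.507], TCP at [0.247, 0.628, 0.227] pointing down, gripper open.
Joint ranges: [-176.03, 176.03], [-82.01, 121.73], [-58.28, 71.71], [-173.87, 95.51], [-174.79, -0.11], [-173.66, 173.66]. Speed limits (degrees/s): [136.94, 136.94, 172.46, 180, 180, 180].

## Interface

Orientations are given as [roll, pitch, yaw] about the fixed x, y, z axes, in that order (R = Rz(yaw) Ry(pitch) Rx(roll)).
In Python, from plant import get_state, optics, order gives the robot as it stands. The module is installed in compiled form; this text tells all that it offers.
- The arm moves only by the tool send_rows, never from a script. Its argument "moves" is a list of rows, each an object with "slide": the shift along the tool's x, y, z as a fraction of full scale, a list of three; "turn": the turn about the tool's z as a fraction of full scale; "gripper": the opening, from 0 (shut) to 1 (fully open). A call has exactly 5 rows; each row is the pose to reach, as a shift and turn from the pose commanded when the call began, along the tool's axes at that moment; what a row does not reach only later rows make up. Full scale, the value 1, is 150 mm for a shift and 90 degrees for a turn. A row lasts 1/12 s, in which the tool goes at most 41.7 mm and 7.16 degrees, less where a joint would pass 70% of its speed; a pose out of reach is approached as far as the arm can. A call with a number of a shift or a turn outside -1 to 1 is refused whole. A call with a gripper value outside its range is refused whole. The fingers move at their own pace and stop on an object; "newtons" is the grip in N (left out, the last holds). Time passes only in rows, so rows that repeat a pose let the fingers close, or fill a call up. It gives the time, the measured TCP pose, the force, the opening and the grip force at its end, in the units of the state.
- get_state(): the state, without advancing time (a new reading comes with each control period).
- optics.capture(name): name is "scene" or "top" or "wrist"; returns a dict with "img" (384x512x3 uint8, red, green, blue), "intrinsics" (3x3 intrinsics, pixels), "dist" ([k1, k2, p1, p2, k3] as OpenCV has them; the pictures are not rectified), "origin" and "attitude" of the camera in the world. Camera axes: x right, y down, z forward; pixel columns grow to the right and rows downward; lengths in m; the calibration is good to about 2 mm. A picture is of the moment at which its call begins. There is no depth.
- order.close_job(): hands the job in; it is judged then, once.
Trained networks look in the newest picture that a camera, given by its name, has taken for a name from the list of things; names that differ only in an ending like _2 or _b are one class to them, and where a whole thing is asked for, a point or a joint stands for the part that bears it (a point fixed in the world has none). Each returns a list of dicts, best first, with "p" (0 to 1); they miss things now and then, are a little off and sometimes report something else, mostly with a low value. They report only what shows in the picture. A call takes as long as a camera call.
- optics.look_for(camera, name): "location" ([x, y, z] in m, in world coordinates, good to about 4 mm: the middle of the surface that is visible of it).
The state is a dict: "time_s": time; "joints": joint angles; "qd": joint speeds; "joint_torque": joint torques, N m; "tcp_pos": TCP position; "eef_rot": TCP orientation; "contact_force": force on the tool from outside, world axes, zero at the start; "moment": the same for the moment, N m; "gripper_width": finger opening in m; "gripper_force": force on a finger pad.
Only numpy, scipy, OpenCV 4.12 (cv2) and the standard library are available. Lean on these libraries where they do the work, as an engineer would, in place of code of your own. Each camera call takes 0.05 s, during which the arm holds its last target. There are 200 camera calls.

## Task

The ingredient box behind the warming plate has to be opened for topping up, but the saucepan stands in front of it. Slide the saucepan along the plate, without lifting or tipping it, until it is centred in the other marked ring; then take the palette knife from its board, put its blade into the slot under the front edge of the box's hinged cover and pry the cover open until it stands nearly upright (at least 70 degrees open). Lay the knife flat back on its board, leave the jar and the dessert cups standing where they are, and keep the gripper itself off the box and its cover.

Things in the scene. Friction and masses are not known exactly. Their poses are not given: they have to be found in the camera images.
- plate: fixed black warming plate, 150 (x) x 300 (y) x 12 mm high; origin at the centre of its underside; its long side is its y axis. It shifts and turns a little between starts
- spot_a (a point): centre, on the plate's top, of the marked ring (thin light circle, 124 mm across) on the plate's +y half, 75 mm from the plate's middle
- spot_b (a point): centre of the same ring on the plate's -y half; 150 mm from spot_a
- box: fixed metal ingredient box behind one of the rings, 130 (x) x 140 (y) x 95 mm high, walls 4 mm, with a flat hinged cover on top; origin at the centre of its underside; front faces its own -x. In the middle of its front the wall is 12 mm lower over 74 mm of width: the pry slot, from z = 83 mm (wall edge) to z = 95 mm (cover underside)
- cover (a joint): angle of the box's cover in rad: 0 shut, grows as the front edge rises, stop at 1.75. The cover is a flat metal plate 130 x 140 x 5 mm, 120 g, flush with the box's outside, with no handle; its stiff hinge lets it stay at any angle (about 1.5 N needed at the front edge)
- cover_lip (a point): middle of the cover's front lower edge (moves with the cover); when shut right above the pry slot, 95 mm above the table
- cover_hinge (a point): middle of the cover's hinge line, at the box's far upper edge, 95 mm above the table, 130 mm behind the front edge; the line runs along the box's y axis
- pan: loose open steel saucepan, 100 mm across outside, 92 mm inside, 75 mm high, floor 5 mm thick; origin at the centre of its underside; about 0.5 kg. A straight stick handle points along its own -x, from the wall out to 150 mm from the axis, 20 mm wide, 56 to 68 mm above the underside. Starts in front of the box
- knife: loose palette knife, 220 mm long, 0.13 kg, lying along its x axis. Dark wooden handle 110 long x 24 wide x 26 mm high from x = -115 to -5 mm; straight steel blade 28 wide x 3 mm thick, reaching to x = +105 mm, level with the handle's underside (z = 0 to 3 mm). Origin on its underside, 105 mm from the tip
- knife_grip (a point): point inside the knife's handle, 35 mm behind the origin, 13 mm above the underside
- knife_tip (a point): tip of the knife's blade, at half its thickness (x = 105 mm, z = 1.5 mm in the knife's frame)
- board: fixed white cutting board, 280 (x) x 130 (y) x 20 mm high, origin at the centre of its underside; the knife lies on it. It is at the left or right end of the workplace
- tray: fixed low dark tray with two dessert cups, 260 x 130 x 20 mm, floor and walls 4 mm; origin at the centre of its underside; at the other end from the board
- jar: loose white jar with steel cap, 76 mm across, 120 mm high, beside the box; origin at the centre of its underside. Bystander
- cup_a: square dessert cup with clear lid, 84 x 84 x 60 mm, on the tray; origin at the centre of its underside. Bystander
- cup_b: the other dessert cup on the tray. Bystander

How it is judged:
By the outcome, as a careful person would: the job done as asked, in the order asked, and still so for the second after the job is handed in, with the robot touching nothing.
It also fails if it takes over 72 s, if anything falls off the work surface, if the arm or the gripper's body presses on something with over 40 N, if the wrist force passes 120 N, or if a joint passes its speed limit or range.

## Working session

There is one attempt and no reset: what is moved stays moved. The work goes in short steps, Python scripts to look and compute and a tool call to move; the robot and the scene stay as the last step left them, time stands still between calls to the robot, and variables do not carry over. Pictures are saved under pics/ and viewed, at most 10 in all, crops included, and the job is handed in when it is done.

Besides the shell and the picture viewer there is one more tool, called as name([rows], argument=value, ...), one row to a line, values as JSON. send_rows: Moves the arm, as the interface text tells. Shift numbers are shares of 150 mm and turn numbers shares of 90 degrees, none past 1 either way. Its arguments: {"type":"object","properties":{"moves":{"type":"array"},"newtons":{"type":"number"}},"required":["moves"]}

```bash
mkdir -p pics; python3 - <<'E'
from plant import get_state, optics, order
import cv2,numpy as np
s=get_state();print({k:np.round(v,3).tolist() for k,v in s.items()})
for c in("scene","top"):
    d=optics.capture(c);cv2.imwrite(f"pics/{c}0.png",d["img"][:,:,::-1])
    print(c,np.round(d["intrinsics"],1).tolist(),np.round(d["dist"],3),np.round(d["origin"],3),np.round(d["attitude"],3).tolist())
    for n in["plate","box","pan","knife","knife_grip","knife_tip","board","tray","jar","cup_a","spot_a","spot_b","cover_lip","cover_hinge"]:
        try:r=optics.look_for(c,n)
        except Exception as e:r=[];print(n,e)
        print(n,[(round(x["p"],2),np.round(x["location"],3).tolist()) for x in r][:3])
E
```

```text
{'time_s': 0.0, 'joints': [85.031, 20.593, 0.633, -0.02, -70.137, -16.507], 'qd': [0.014, -0.015, -0.058, -0.017, 0.009, 0.121], 'joint_torque': [-0.002, -58.271, 29.305, 6.997, 0.007, -0.0], 'tcp_pos': [0.247, 0.628, 0.226], 'eef_rot': [179.902, -0.009, -21.482], 'contact_force': [0.052, 0.588, 0.085], 'moment': [-0.037, -0.055, -0.043], 'gripper_force': 0.0, 'gripper_width': 0.087}
scene [[373.5, 0.0, 257.4], [0.0, 373.5, 187.7], [0.0, 0.0, 1.0]] [-0.105  0.     0.     0.     0.   ] [0.88  0.447 0.835] [-142.875, 0.436, 142.863]
plate [(0.71, [0.473, 0.036, 0.012])]
box [(0.63, [0.645, -0.056, 0.102])]
pan [(0.83, [0.466, -0.122, 0.061])]
knife [(0.8, [0.484, -0.314, 0.027])]
knife_grip [(0.84, [0.481, -0.314, 0.024])]
knife_tip []
board [(0.93, [0.489, -0.298, 0.021]), (0.5, [0.639, -0.083, 0.1])]
tray [(0.87, [0.48, 0.36, 0.001])]
jar [(0.78, [0.639, 0.089, 0.095]), (0.59, [0.635, -0.083, 0.104])]
cup_a [(0.95, [0.424, 0.346, 0.063]), (0.88, [0.549, 0.327, 0.059])]
spot_a [(0.93, [0.473, 0.036, 0.011])]
spot_b [(0.93, [0.473, 0.036, 0.011])]
cover_lip [(0.62, [0.634, -0.081, 0.102])]
cover_hinge [(0.97, [0.645, -0.058, 0.103])]
top [[367.5, 0.0, 255.5], [0.0, 367.5, 189.0], [0.0, 0.0, 1.0]] [-0.11  0.    0.    0.    0.  ] [0.38  0.008 1.087] [-170.833, 0.488, -90.043]
plate [(0.85, [0.47, 0.012, 0.009])]
box [(0.63, [0.632, -0.084, 0.104])]
pan [(0.89, [0.469, -0.124, 0.018]), (0.73, [0.623, -0.084, 0.102])]
knife [(0.69, [0.479, -0.32, 0.031])]
knife_grip [(0.86, [0.479, -0.316, 0.03])]
knife_tip [(0.98, [0.483, -0.319, 0.03]), (0.34, [0.465, -0.316, 0.015])]
board [(0.69, [0.465, -0.316, 0.017])]
tray [(0.95, [0.474, 0.329, 0.008])]
jar [(0.77, [0.615, 0.065, 0.122])]
cup_a [(0.95, [0.404, 0.339, 0.064]), (0.76, [0.533, 0.319, 0.061])]
spot_a [(0.56, [0.472, 0.01, 0.009])]
spot_b [(0.56, [0.472, 0.01, 0.009])]
cover_lip [(0.61, [0.631, -0.083, 0.105])]
cover_hinge [(0.78, [0.625, -0.084, 0.102])]
```

```bash
python3 - <<'E'
import cv2
im=cv2.imread("pics/top0.png");cv2.imwrite("pics/top0v.png",cv2.resize(im,(800,600)))
E
```

```text
(no output)
```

View pics/top0v.png

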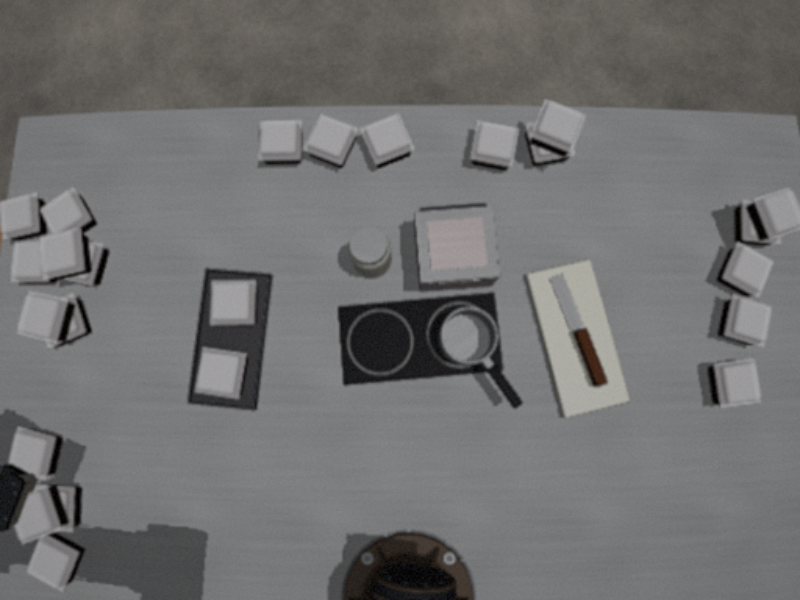

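View pics/scene0.png

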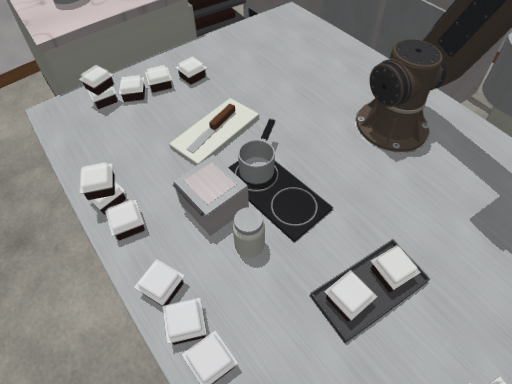

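```bash
cat >h.py <<'E'
import numpy as np,cv2
from scipy.spatial.transform import Rotation as R
from plant import get_state,optics,order
def cam(c):
    d=optics.capture(c);K=np.array(d["intrinsics"]);D=np.array(d["dist"],float)
    a=np.array(d["attitude"]);Rw=a if a.shape==(3,3) else R.from_euler("xyz",a,degrees=True).as_matrix()
    return dict(img=d["img"][:,:,::-1].copy(),K=K,D=D,o=np.array(d["origin"]),R=Rw)
def proj(c,P):
    P=(np.atleast_2d(P).astype(float)-c["o"])@c["R"]
    return cv2.projectPoints(P,np.zeros(3),np.zeros(3),c["K"],c["D"])[0].reshape(-1,2)
def back(c,uv,z):
    n=cv2.undistortPoints(np.array(uv,float).reshape(-1,1,2),c["K"],c["D"]).reshape(-1,2)
    r=np.c_[n,np.ones(len(n))]@c["R"].T
    return c["o"]+r*((z-c["o"][2])/r[:,2])[:,None]
def ortho(c,x0,x1,y0,y1,z,mm=1.0):
    # up=+x, left=+y
    xs=np.arange(x1,x0,-mm/1000);ys=np.arange(y1,y0,-mm/1000)
    X,Y=np.meshgrid(xs,ys,indexing="ij")
    uv=proj(c,np.c_[X.ravel(),Y.ravel(),np.full(X.size,z)]).reshape(X.shape+(2,)).astype(np.float32)
    return cv2.remap(c["img"],uv[...,0],uv[...,1],cv2.INTER_CUBIC)
def panel(c,cx,cy,z,mm=.7,w=400,h=300):
    im=ortho(c,cx-h*mm/2000,cx+h*mm/2000,cy-w*mm/2000,cy+w*mm/2000,z,mm)[:h,:w]
    im=np.ascontiguousarray(cv2.resize(im,(w,h)))
    for k in range(-20,21):
        for(v,c0,hor)in((round(cx/.02)*.02+k*.02,cx,1),(round(cy/.02)*.02+k*.02,cy,0)):
            p=int(round((h if hor else w)/2-(v-c0)*1000/mm))
            b=abs(v*10-round(v*10))<1e-6
            col=(0,0,255) if b else (0,200,255)
            if hor and 0<=p<h:
                cv2.line(im,(0,p),(12 if not b else 30,p),col,1)
                if b:cv2.putText(im,f"{v:.1f}",(32,p+4),0,.4,col,1)
            if not hor and 0<=p<w:
                cv2.line(im,(p,h-1),(p,h-(12 if not b else 30)),col,1)
                if b:cv2.putText(im,f"{v:.1f}",(p-10,h-34),0,.4,col,1)
    return im
E
python3 - <<'E'
from h import *
c=cam("top")
print(c["R"].round(2).tolist())
a=[panel(c,.47,.0,.012,.9),panel(c,.44,-.15,.083,.6),panel(c,.63,-.07,.1,.7),panel(c,.47,-.31,.03,.9)]
cv2.imwrite("pics/o1.png",np.vstack([np.hstack(a[:2]),np.hstack(a[2:])]))
g=cv2.cvtColor(ortho(c,.37,.57,-.02,.18,.012,1),cv2.COLOR_BGR2GRAY)
m=(g<45).astype(np.uint8)
print("gray",np.percentile(g,[5,25,50,75,95]))
E
```

```text
[[-0.0, -0.99, 0.16], [-1.0, 0.0, 0.01], [-0.01, -0.16, -0.99]]
gray [ 22.  28.  69. 126. 130.]
```

View pics/o1.png

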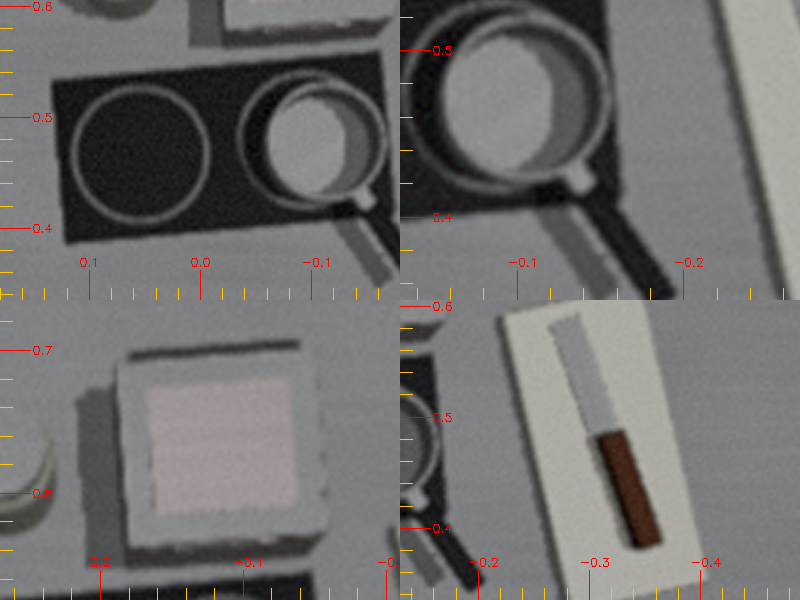

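```bash
cat >>h.py <<'E'
def plan(p,yaw,wps):
    """wps: list of (x,y,z,yaw) absolute; prints one call's final slide/turn for each, from pose p,yaw"""
    p=np.array(p,float)
    for x,y,z,yw in wps:
        d=(np.array([x,y,z])-p)/.15;a=np.radians(yaw)
        s=[d[0]*np.cos(a)+d[1]*np.sin(a),d[0]*np.sin(a)-d[1]*np.cos(a),-d[2]]
        print(np.round(s,3).tolist(),"turn",round(-(yw-yaw)/90,3),"mm",round(150*np.linalg.norm(s)))
        p=np.array([x,y,z]);yaw=yw
E
python3 - <<'E'
from h import *
A=np.array([.247,.628,.227,-21.5]);B=np.array([.40,-.147,.26,33.7])
plan(A[:3],A[3],[A+(B-A)*k/5 for k in range(1,6)])
E
```

```text
[0.569, 0.887, -0.044] turn -0.123 mm 158
[0.388, 0.979, -0.044] turn -0.123 mm 158
[0.194, 1.035, -0.044] turn -0.123 mm 158
[-0.008, 1.053, -0.044] turn -0.123 mm 158
[-0.21, 1.032, -0.044] turn -0.123 mm 158
```

send_rows([
  {"slide": [0.57,0.89,-0.044],"turn": -0.12,"gripper": 1},
  {"slide": [0.57,0.89,-0.044],"turn": -0.12,"gripper": 1},
  {"slide": [0.57,0.89,-0.044],"turn": -0.12,"gripper": 1},
  {"slide": [0.57,0.89,-0.044],"turn": -0.12,"gripper": 1},
  {"slide": [0.57,0.89,-0.044],"turn": -0.12,"gripper": 1},
])

```text
time_s: 1.97
tcp_pos: [0.2783, 0.4675, 0.2343]
eef_rot: [-180.0, 0.0, -10.8]
contact_force: [-0.6, 0.3, -1.6]
gripper_width: 0.0877
gripper_force: 0.0
```

send_rows([
  {"slide": [0.39,0.98,-0.044],"turn": -0.12,"gripper": 1},
  {"slide": [0.39,0.98,-0.044],"turn": -0.12,"gripper": 1},
  {"slide": [0.39,0.98,-0.044],"turn": -0.12,"gripper": 1},
  {"slide": [0.39,0.98,-0.044],"turn": -0.12,"gripper": 1},
  {"slide": [0.39,0.98,-0.044],"turn": -0.12,"gripper": 1},
])

```text
time_s: 2.38
tcp_pos: [0.3081, 0.3126, 0.2405]
eef_rot: [-180.0, 0.0, 0.0]
contact_force: [-0.7, 0.3, -0.2]
gripper_width: 0.0874
gripper_force: 0.0
```

send_rows([
  {"slide": [0.2,1,-0.044],"turn": -0.12,"gripper": 1},
  {"slide": [0.2,1,-0.044],"turn": -0.12,"gripper": 1},
  {"slide": [0.2,1,-0.044],"turn": -0.12,"gripper": 1},
  {"slide": [0.2,1,-0.044],"turn": -0.12,"gripper": 1},
  {"slide": [0.2,1,-0.044],"turn": -0.12,"gripper": 1},
])

```text
time_s: 2.8
tcp_pos: [0.3384, 0.1637, 0.2469]
eef_rot: [-180.0, -0.0, 10.8]
contact_force: [-0.4, 0.1, -1.0]
gripper_width: 0.0874
gripper_force: 0.0
```

send_rows([
  {"slide": [0,1,-0.044],"turn": -0.12,"gripper": 1},
  {"slide": [0,1,-0.044],"turn": -0.12,"gripper": 1},
  {"slide": [0,1,-0.044],"turn": -0.12,"gripper": 1},
  {"slide": [0,1,-0.044],"turn": -0.12,"gripper": 1},
  {"slide": [0,1,-0.044],"turn": -0.12,"gripper": 1},
])

```text
time_s: 3.22
tcp_pos: [0.3671, 0.0159, 0.2534]
eef_rot: [180.0, -0.0, 21.4]
contact_force: [0.3, 1.0, -0.1]
gripper_width: 0.0875
gripper_force: 0.0
```

```bash
python3 - <<'E'
from h import *
import pickle
c=cam("wrist");pickle.dump(c,open("w1.pkl","wb"))
print(c["o"].round(3),c["R"].round(2).tolist(),c["K"].round(0).tolist(),c["D"])
for P in([.467,.053,.012],[.48,-.1,.012],[.6,-.08,.1],[.38,-.17,.08],[.53,-.08,.1]):print(P,proj(c,P).round(0))
s=get_state();plan(s["tcp_pos"],s["eef_rot"][2],[(.408,-.147,.24,33.7)]);print(np.round(s["joints"],1))
E
```

```text
[0.434 0.041 0.411] [[0.37, -0.9, -0.25], [-0.93, -0.35, -0.1], [0.0, 0.27, -0.96]] [[313.0, 0.0, 250.0], [0.0, 313.0, 193.0], [0.0, 0.0, 1.0]] [-0.02539051  0.          0.          0.          0.        ]
[0.467, 0.053, 0.012] [[251.  76.]]
[0.48, -0.1, 0.012] [[369. 114.]]
[0.6, -0.08, 0.1] [[446. -21.]]
[0.38, -0.17, 0.08] [[405. 223.]]
[0.53, -0.08, 0.1] [[409.  57.]]
[-0.147, 1.122, 0.088] turn -0.137 mm 170
[ 34.2 -11.8 -31.5   0.  -70.2  77.2]
```

```bash
python3 - <<'E'
from h import *
import pickle
c=pickle.load(open("w1.pkl","rb"))
a=[panel(c,.45,.0,.012,.8),panel(c,.43,-.13,.087,.6),panel(c,.43,-.13,.080,.6),cv2.resize(c["img"],(400,300))]
cv2.imwrite("pics/o2.png",np.vstack([np.hstack(a[:2]),np.hstack(a[2:])]))
E
```

```text
(no output)
```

View pics/o2.png

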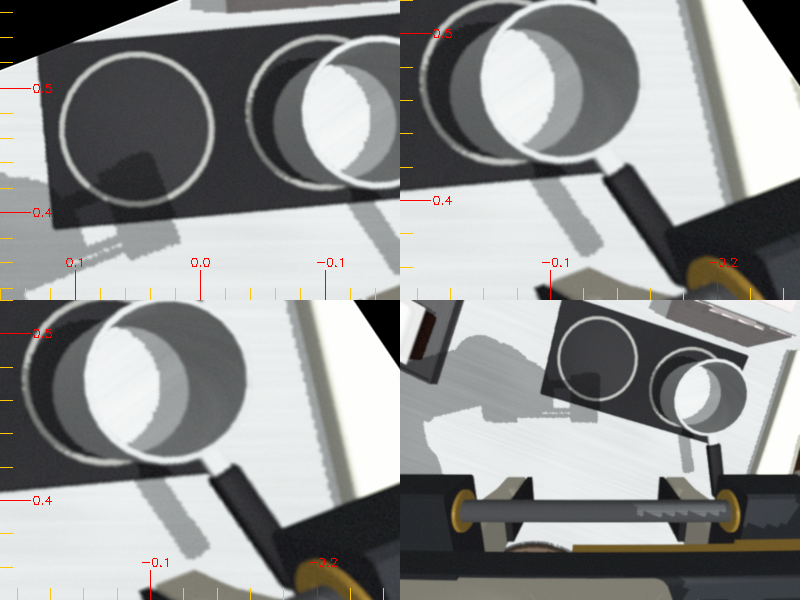

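```bash
python3 - <<'E'
from h import *
s=get_state();plan(s["tcp_pos"],s["eef_rot"][2],[(.39,-.10,.16,28),(.4016,-.1534,.12,34.7),(.4016,-.1534,.055,34.7)])
E
```

```text
[-0.144, 0.787, 0.622] turn -0.073 mm 152
[-0.099, 0.351, 0.267] turn -0.074 mm 68
[0.0, 0.0, 0.433] turn -0.0 mm 65
```

send_rows([
  {"slide": [-0.144,0.787,0.622],"turn": -0.073,"gripper": 0.7},
  {"slide": [-0.144,0.787,0.622],"turn": -0.073,"gripper": 0.7},
  {"slide": [-0.144,0.787,0.622],"turn": -0.073,"gripper": 0.7},
  {"slide": [-0.144,0.787,0.622],"turn": -0.073,"gripper": 0.7},
  {"slide": [-0.144,0.787,0.622],"turn": -0.073,"gripper": 0.7},
])

```text
time_s: 3.68
tcp_pos: [0.3887, -0.0997, 0.1558]
eef_rot: [-179.9, 0.4, 28.1]
contact_force: [-1.3, 0.4, 0.4]
gripper_width: 0.0635
gripper_force: 0.0
```

send_rows([
  {"slide": [-0.099,0.351,0.267],"turn": -0.074,"gripper": 0.7},
  {"slide": [-0.099,0.351,0.267],"turn": -0.074,"gripper": 0.7},
  {"slide": [-0.099,0.351,0.267],"turn": -0.074,"gripper": 0.7},
  {"slide": [-0.099,0.351,0.267],"turn": -0.074,"gripper": 0.7},
  {"slide": [-0.099,0.351,0.267],"turn": -0.074,"gripper": 0.7},
])

```text
time_s: 4.1
tcp_pos: [0.4029, -0.1502, 0.1199]
eef_rot: [180.0, -0.0, 35.0]
contact_force: [0.7, 1.1, 0.2]
gripper_width: 0.0609
gripper_force: 0.0
```

```bash
python3 - <<'E'
from h import *
import pickle
c=cam("wrist");pickle.dump(c,open("w2.pkl","wb"))
cv2.imwrite("pics/w2.png",np.hstack([cv2.resize(c["img"],(400,300)),panel(c,.43,-.13,.08,.6)]))
s=get_state();plan(s["tcp_pos"],s["eef_rot"][2],[(.4016,-.1534,.055,34.7)])
E
```

```text
[-0.021, 0.013, 0.435] turn 0.003 mm 65
```

View pics/w2.png

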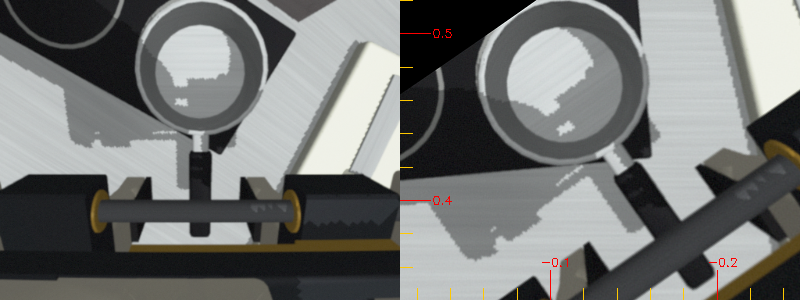

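send_rows([
  {"slide": [-0.02,0.01,0.2],"turn": 0,"gripper": 0.7},
  {"slide": [-0.02,0.01,0.4],"turn": 0,"gripper": 0.7},
  {"slide": [-0.02,0.01,0.43],"turn": 0,"gripper": 0.7},
  {"slide": [-0.02,0.01,0.43],"turn": 0,"gripper": 0.7},
  {"slide": [-0.02,0.01,0.43],"turn": 0,"gripper": 0.7},
])

```text
time_s: 4.57
tcp_pos: [0.4017, -0.1534, 0.0563]
eef_rot: [180.0, -0.0, 35.0]
contact_force: [0.3, -0.2, 0.5]
gripper_width: 0.0612
gripper_force: 0.0
```

send_rows([
  {"slide": [0,0,0],"turn": 0,"gripper": 0},
  {"slide": [0,0,0],"turn": 0,"gripper": 0},
  {"slide": [0,0,0],"turn": 0,"gripper": 0},
  {"slide": [0,0,0],"turn": 0,"gripper": 0},
  {"slide": [0,0,0],"turn": 0,"gripper": 0},
], newtons=25)

```text
time_s: 4.98
tcp_pos: [0.401, -0.1539, 0.0556]
eef_rot: [180.0, -0.0, 34.9]
contact_force: [-0.2, 0.2, -0.4]
gripper_width: 0.0334
gripper_force: 0.0
```

```bash
python3 - <<'E'
from h import *
import pickle
c=cam("wrist");pickle.dump(c,open("w3.pkl","wb"))
s=get_state();print({k:np.round(s[k],3).tolist() for k in("time_s","tcp_pos","eef_rot","contact_force","gripper_width","gripper_force","moment")})
im=ortho(c,.37,.57,-.2,.0,.087,.5);cv2.imwrite("pics/w3o.png",im)
# circle fit candidates of the rim
g=cv2.medianBlur(cv2.cvtColor(im,cv2.COLOR_BGR2GRAY),3)
for r0,r1 in((88,95),(95,105)):
    r=cv2.HoughCircles(g,cv2.HOUGH_GRADIENT_ALT,1,20,param1=150,param2=.7,minRadius=r0,maxRadius=r1)
    if r is not None:
        for u,v,q in r[0][:,:3][:3]:print("circ",.57-v*.0005,.0-u*.0005,q*.5)
E
```

```text
{'time_s': 5.033, 'tcp_pos': [0.401, -0.154, 0.055], 'eef_rot': [179.983, -0.03, 34.945], 'contact_force': [0.572, -0.015, -0.125], 'gripper_width': 0.029, 'gripper_force': 0.0, 'moment': [-0.116, -0.021, -0.049]}
circ 0.4705 -0.109500006 45.684994
```

send_rows([
  {"slide": [0,0,0],"turn": 0,"gripper": 0},
  {"slide": [0,0,0],"turn": 0,"gripper": 0},
  {"slide": [0,0,0],"turn": 0,"gripper": 0},
  {"slide": [0,0,0],"turn": 0,"gripper": 0},
  {"slide": [0,0,0],"turn": 0,"gripper": 0},
])

```text
time_s: 5.45
tcp_pos: [0.401, -0.1541, 0.0553]
eef_rot: [180.0, -0.0, 35.0]
contact_force: [-0.4, -3.4, 3.0]
gripper_width: 0.0197
gripper_force: 25.0
```

```bash
python3 - <<'E'
from h import *
import pickle
c=cam("wrist");pickle.dump(c,open("w3.pkl","wb"))
t=cam("top");pickle.dump(t,open("t3.pkl","wb"))
s=get_state();print({k:np.round(s[k],3).tolist() for k in("time_s","tcp_pos","eef_rot","contact_force","gripper_width","gripper_force","moment")})
def circ(c,x0,x1,y0,y1,z,rs,th=.6):
    im=ortho(c,x0,x1,y0,y1,z,.5);g=cv2.medianBlur(cv2.cvtColor(im,cv2.COLOR_BGR2GRAY),3)
    r=cv2.HoughCircles(g,cv2.HOUGH_GRADIENT_ALT,1,10,param1=120,param2=th,minRadius=rs[0],maxRadius=rs[1])
    return [] if r is None else [(round(x1-v*.0005,4),round(y1-u*.0005,4),q*.5) for u,v,q in r[0][:,:3]]
print("w pan",circ(c,.37,.57,-.2,0,.087,(85,106)),"t pan",circ(t,.37,.57,-.2,0,.087,(85,106)))
w1=pickle.load(open("w1.pkl","rb"))
print("ring a",circ(w1,.38,.56,-.05,.15,.012,(115,130)),circ(t,.38,.56,-.05,.15,.012,(115,130)),circ(c,.38,.56,-.05,.15,.012,(115,130)))
E
```

```text
{'time_s': 5.55, 'tcp_pos': [0.401, -0.154, 0.055], 'eef_rot': [179.98, -0.004, 34.954], 'contact_force': [0.75, -3.697, 2.751], 'gripper_width': 0.02, 'gripper_force': 24.982, 'moment': [-1.407, -0.158, -0.194]}
w pan [(np.float32(0.471), np.float32(-0.1055), np.float32(48.02906))] t pan []
ring a [(np.float32(0.467), np.float32(0.051), np.float32(62.21081))] [] []
```

```bash
python3 - <<'E'
from h import *
A=np.array([.471,-.1055,35]);B=np.array([.467,.051,55]);L=[]
for k in(1,2,3):
    q=A+(B-A)*k/3;a=np.radians(q[2]);L.append((q[0]-.085*np.cos(a),q[1]-.085*np.sin(a),.0553,q[2]))
plan((.401,-.1541,.0553),35,L);print(np.round(L[-1],4))
E
```

```text
[0.197, -0.222, -0.0] turn -0.074 mm 45
[0.228, -0.2, -0.0] turn -0.074 mm 46
[0.258, -0.172, -0.0] turn -0.074 mm 46
[ 4.182e-01 -1.860e-02  5.530e-02  5.500e+01]
```

send_rows([
  {"slide": [0.04,-0.044,0],"turn": -0.015,"gripper": 0},
  {"slide": [0.08,-0.088,0],"turn": -0.03,"gripper": 0},
  {"slide": [0.12,-0.132,0],"turn": -0.045,"gripper": 0},
  {"slide": [0.16,-0.177,0],"turn": -0.06,"gripper": 0},
  {"slide": [0.197,-0.222,0],"turn": -0.074,"gripper": 0},
])

```text
time_s: 5.97
tcp_pos: [0.406, -0.1096, 0.0553]
eef_rot: [180.0, 0.0, 41.7]
contact_force: [0.2, -4.9, 3.6]
gripper_width: 0.0199
gripper_force: 25.0
```

send_rows([
  {"slide": [0.046,-0.04,0],"turn": -0.015,"gripper": 0},
  {"slide": [0.092,-0.08,0],"turn": -0.03,"gripper": 0},
  {"slide": [0.137,-0.12,0],"turn": -0.045,"gripper": 0},
  {"slide": [0.183,-0.16,0],"turn": -0.06,"gripper": 0},
  {"slide": [0.228,-0.2,0],"turn": -0.074,"gripper": 0},
])

```text
time_s: 6.38
tcp_pos: [0.4114, -0.0644, 0.0552]
eef_rot: [180.0, 0.0, 48.4]
contact_force: [-0.9, -5.4, 5.2]
gripper_width: 0.0198
gripper_force: 25.0
```

send_rows([
  {"slide": [0.052,-0.035,0],"turn": -0.015,"gripper": 0},
  {"slide": [0.104,-0.07,0],"turn": -0.03,"gripper": 0},
  {"slide": [0.155,-0.104,0],"turn": -0.045,"gripper": 0},
  {"slide": [0.258,-0.172,0],"turn": -0.074,"gripper": 0},
  {"slide": [0.258,-0.172,0],"turn": -0.074,"gripper": 0},
])

```text
time_s: 6.8
tcp_pos: [0.4185, -0.0169, 0.0552]
eef_rot: [180.0, -0.0, 55.1]
contact_force: [0.9, 3.7, 0.8]
gripper_width: 0.0195
gripper_force: 24.9
```

```bash
python3 - <<'E'
from h import *
import pickle
c=cam("wrist");pickle.dump(c,open("w4.pkl","wb"))
s=get_state();print({k:np.round(s[k],3).tolist() for k in("time_s","tcp_pos","eef_rot","contact_force","gripper_width")})
cv2.imwrite("pics/w4.png",np.vstack([np.hstack([panel(c,.467,.051,.087,.5),panel(c,.467,.051,.012,.5)]),np.hstack([panel(cam("top"),.467,.051,.012,.7),panel(c,.467,.051,.049,.5)])]))
E
```

```text
{'time_s': 6.85, 'tcp_pos': [0.418, -0.017, 0.055], 'eef_rot': [179.993, -0.069, 55.049], 'contact_force': [1.17, 3.725, 0.763], 'gripper_width': 0.02}
```

View pics/w4.png

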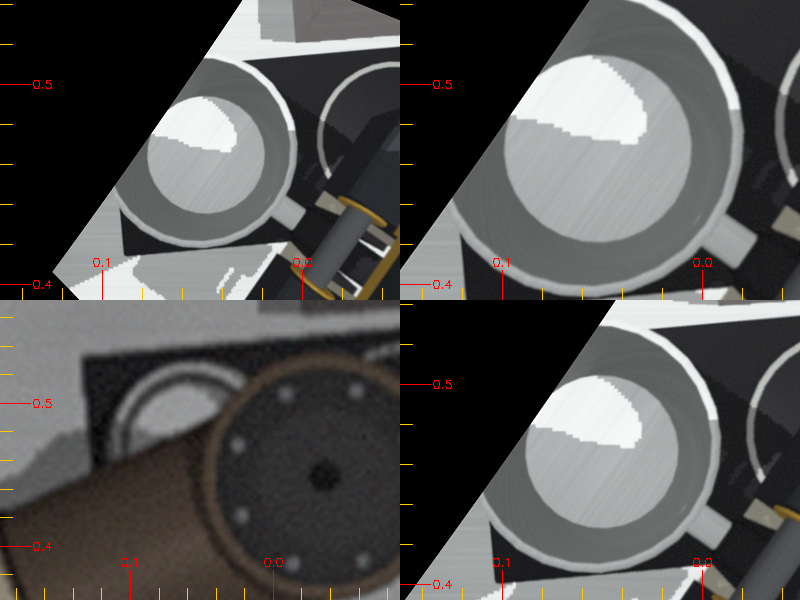

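send_rows([
  {"slide": [0,0,0],"turn": 0,"gripper": 0.7},
  {"slide": [0,0,0],"turn": 0,"gripper": 0.7},
  {"slide": [0,0,0],"turn": 0,"gripper": 0.7},
  {"slide": [0,0,0],"turn": 0,"gripper": 0.7},
  {"slide": [0,0,0],"turn": 0,"gripper": 0.7},
])

```text
time_s: 7.32
tcp_pos: [0.4177, -0.019, 0.055]
eef_rot: [-180.0, 0.0, 54.9]
contact_force: [-0.9, 0.4, 0.9]
gripper_width: 0.0475
gripper_force: 0.0
```

```bash
python3 - <<'E'
from h import *
s=get_state();print({k:np.round(s[k],3).tolist() for k in("time_s","tcp_pos","eef_rot","contact_force","gripper_width")})
plan(s["tcp_pos"],s["eef_rot"][2],[(.40,-.035,.19,50),(.40,-.16,.27,36),(.41,-.26,.27,20)])
E
```

```text
{'time_s': 7.317, 'tcp_pos': [0.418, -0.019, 0.055], 'eef_rot': [-179.984, 0.027, 54.89], 'contact_force': [-0.866, 0.439, 0.857], 'gripper_width': 0.047}
[-0.156, -0.035, -0.9] turn 0.054 mm 137
[-0.638, 0.536, -0.533] turn 0.156 mm 148
[-0.338, 0.579, -0.0] turn 0.178 mm 100
```

send_rows([
  {"slide": [0,0,-0.2],"turn": 0,"gripper": 0.7},
  {"slide": [0,0,-0.47],"turn": 0,"gripper": 0.7},
  {"slide": [-0.15,-0.03,-0.9],"turn": 0.054,"gripper": 0.7},
  {"slide": [-0.15,-0.03,-0.9],"turn": 0.054,"gripper": 0.7},
  {"slide": [-0.15,-0.03,-0.9],"turn": 0.054,"gripper": 0.7},
])

```text
time_s: 7.73
tcp_pos: [0.4032, -0.0346, 0.1955]
eef_rot: [179.7, -0.4, 50.1]
contact_force: [0.9, 0.2, 0.0]
gripper_width: 0.0619
gripper_force: 0.0
```

send_rows([
  {"slide": [-0.64,0.54,-0.53],"turn": 0.156,"gripper": 0.7},
  {"slide": [-0.64,0.54,-0.53],"turn": 0.156,"gripper": 0.7},
  {"slide": [-0.64,0.54,-0.53],"turn": 0.156,"gripper": 0.7},
  {"slide": [-0.64,0.54,-0.53],"turn": 0.156,"gripper": 0.7},
  {"slide": [-0.64,0.54,-0.53],"turn": 0.156,"gripper": 0.7},
])

```text
time_s: 8.15
tcp_pos: [0.4029, -0.163, 0.2723]
eef_rot: [179.8, -0.1, 35.9]
contact_force: [0.0, -0.2, 0.4]
gripper_width: 0.0615
gripper_force: 0.0
```

```bash
python3 - <<'E'
from h import *
import pickle
c=cam("wrist");pickle.dump(c,open("w5.pkl","wb"))
t=cam("top")
s=get_state();print({k:np.round(s[k],3).tolist() for k in("time_s","tcp_pos","eef_rot")},c["o"].round(3))
cv2.imwrite("pics/w5.png",np.vstack([np.hstack([panel(c,.467,.02,.087,.7),panel(c,.45,.02,.012,.7)]),np.hstack([panel(t,.467,.051,.012,.6),panel(c,.60,-.08,.1,.7)])]))
E
```

```text
{'time_s': 8.25, 'tcp_pos': [0.402, -0.161, 0.269], 'eef_rot': [-179.982, -0.021, 35.877]} [ 0.461 -0.121  0.43 ]
```

View pics/w5.png

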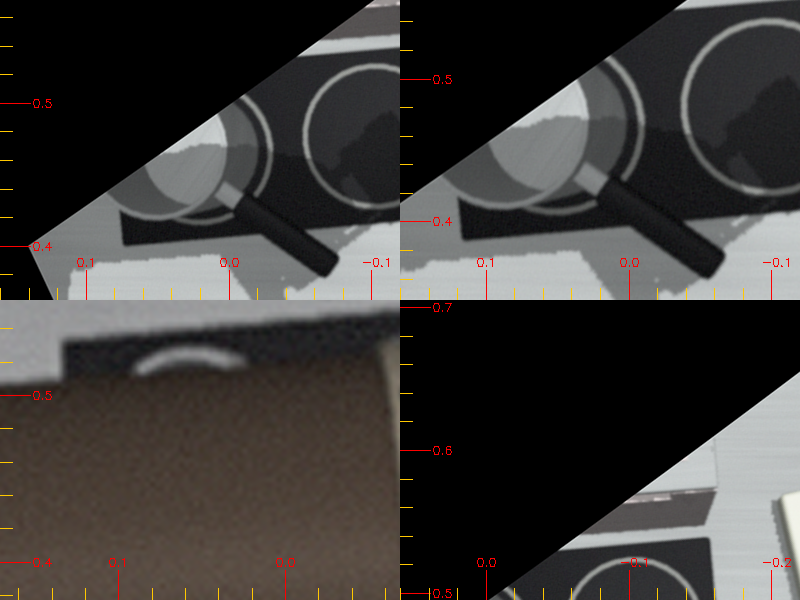

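```bash
python3 - <<'E'
from h import *
s=get_state();plan(s["tcp_pos"],s["eef_rot"][2],[(.44,-.28,.22,26),(.46,-.32,.16,20)])
E
```

```text
[-0.259, 0.795, 0.329] turn 0.11 mm 135
[0.003, 0.298, 0.4] turn 0.067 mm 75
```

send_rows([
  {"slide": [-0.26,0.8,0.33],"turn": 0.11,"gripper": 0.7},
  {"slide": [-0.26,0.8,0.33],"turn": 0.11,"gripper": 0.7},
  {"slide": [-0.26,0.8,0.33],"turn": 0.11,"gripper": 0.7},
  {"slide": [-0.26,0.8,0.33],"turn": 0.11,"gripper": 0.7},
  {"slide": [-0.26,0.8,0.33],"turn": 0.11,"gripper": 0.7},
])

```text
time_s: 8.67
tcp_pos: [0.4402, -0.2807, 0.2166]
eef_rot: [-179.8, 0.3, 26.0]
contact_force: [-0.2, 0.6, 0.2]
gripper_width: 0.0615
gripper_force: 0.0
```

send_rows([
  {"slide": [0,0.3,0.4],"turn": 0.067,"gripper": 0.7},
  {"slide": [0,0.3,0.4],"turn": 0.067,"gripper": 0.7},
  {"slide": [0,0.3,0.4],"turn": 0.067,"gripper": 0.7},
  {"slide": [0,0.3,0.4],"turn": 0.067,"gripper": 0.7},
  {"slide": [0,0.3,0.4],"turn": 0.067,"gripper": 0.7},
])

```text
time_s: 9.08
tcp_pos: [0.4609, -0.3193, 0.1606]
eef_rot: [-180.0, 0.0, 20.2]
contact_force: [0.2, 0.2, 0.5]
gripper_width: 0.0609
gripper_force: 0.0
```

```bash
python3 - <<'E'
from h import *
import pickle
c=cam("wrist");pickle.dump(c,open("w6.pkl","wb"))
t=cam("top");pickle.dump(t,open("t6.pkl","wb"))
s=get_state();print({k:np.round(s[k],4).tolist() for k in("time_s","tcp_pos","eef_rot","gripper_width")},c["o"].round(3))
cv2.imwrite("pics/w6.png",np.vstack([np.hstack([panel(c,.49,-.31,.046,.6),panel(c,.51,-.31,.023,.6)]),np.hstack([panel(t,.467,.0,.012,.7),panel(t,.60,-.08,.1,.7)])]))
E
```

```text
{'time_s': 9.1833, 'tcp_pos': [0.4614, -0.3195, 0.1616], 'eef_rot': [179.9185, -0.1013, 20.1949], 'gripper_width': 0.0615} [ 0.529 -0.295  0.318]
```

View pics/w6.png

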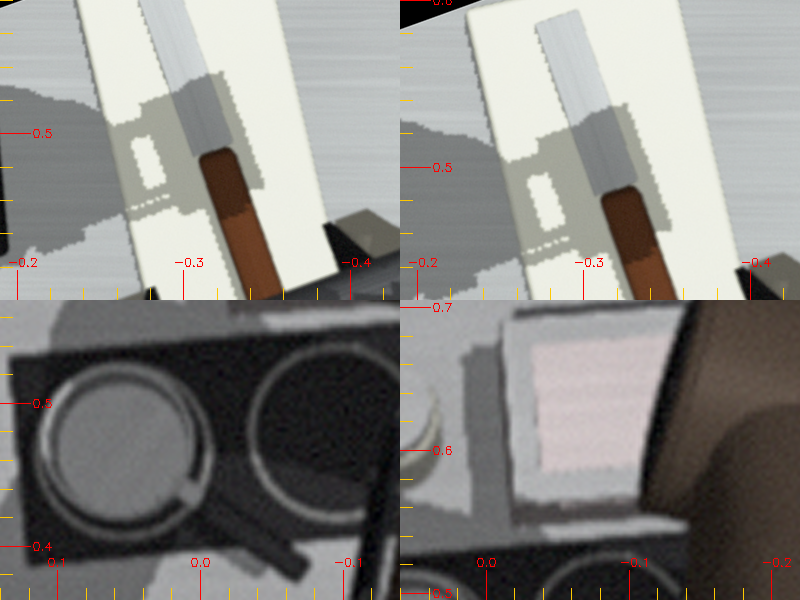

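```bash
python3 - <<'E'
from h import *
s=get_state();plan(s["tcp_pos"],s["eef_rot"][2],[(.4637,-.3286,.024,19.3)])
E
```

```text
[-0.007, 0.062, 0.918] turn 0.01 mm 138
```

send_rows([
  {"slide": [-0.007,0.062,0.25],"turn": 0.01,"gripper": 0.7},
  {"slide": [-0.007,0.062,0.5],"turn": 0.01,"gripper": 0.7},
  {"slide": [-0.007,0.062,0.7],"turn": 0.01,"gripper": 0.7},
  {"slide": [-0.007,0.062,0.85],"turn": 0.01,"gripper": 0.7},
  {"slide": [-0.007,0.062,0.918],"turn": 0.01,"gripper": 0.7},
])

```text
time_s: 9.6
tcp_pos: [0.462, -0.3283, 0.0209]
eef_rot: [-179.9, 0.1, 19.2]
contact_force: [0.6, 0.1, 0.1]
gripper_width: 0.0616
gripper_force: 0.0
```

send_rows([
  {"slide": [0,0,0],"turn": 0,"gripper": 0},
  {"slide": [0,0,0],"turn": 0,"gripper": 0},
  {"slide": [0,0,0],"turn": 0,"gripper": 0},
  {"slide": [0,0,0],"turn": 0,"gripper": 0},
  {"slide": [0,0,0],"turn": 0,"gripper": 0},
], newtons=50)

```text
time_s: 10.02
tcp_pos: [0.4638, -0.3296, 0.0237]
eef_rot: [179.9, -0.1, 19.2]
contact_force: [0.1, -1.6, 0.2]
gripper_width: 0.0334
gripper_force: 0.0
```

send_rows([
  {"slide": [0,0,0],"turn": 0,"gripper": 0},
  {"slide": [0,0,0],"turn": 0,"gripper": 0},
  {"slide": [0,0,0],"turn": 0,"gripper": 0},
  {"slide": [0,0,0],"turn": 0,"gripper": 0},
  {"slide": [0,0,0],"turn": 0,"gripper": 0},
])

```text
time_s: 10.43
tcp_pos: [0.4633, -0.3294, 0.0231]
eef_rot: [180.0, -0.0, 19.2]
contact_force: [-1.0, 3.2, 6.1]
gripper_width: 0.0238
gripper_force: 50.0
```

```bash
python3 - <<'E'
from h import *
s=get_state();print({k:np.round(s[k],4).tolist() for k in("time_s","tcp_pos","eef_rot","gripper_width","gripper_force","contact_force","joints")})
a=np.radians(5.1);u=np.array([np.cos(a),np.sin(a)]);lip=np.array([.569,-.09])
g=lambda d:lip+u*d   # TCP d from lip along box x; tip is d+135mm
st=g(-.175)
# rise, transit, approach
plan(s["tcp_pos"],s["eef_rot"][2],[(*s["tcp_pos"][:2],.16,s["eef_rot"][2]),(.43,-.22,.15,12),(*st,.12,5.1),(*st,.091,5.1),(*g(-.105),.091,5.1)])
E
```

```text
{'time_s': 10.4333, 'tcp_pos': [0.4633, -0.3294, 0.0231], 'eef_rot': [179.9758, -0.026, 19.229], 'gripper_width': 0.0238, 'gripper_force': 49.9561, 'contact_force': [-0.9958, 3.1692, 6.0826], 'joints': [-15.692, 22.8258, -26.607, 0.0076, -40.5321, 124.9152]}
[0.0, 0.0, -0.913] turn -0.0 mm 137
[0.031, -0.762, 0.067] turn 0.08 mm 115
[-0.072, -0.795, 0.2] turn 0.077 mm 123
[0.0, 0.0, 0.193] turn -0.0 mm 29
[0.467, 0.0, -0.0] turn -0.0 mm 70
```

send_rows([
  {"slide": [0,0,-0.15],"turn": 0,"gripper": 0},
  {"slide": [0,0,-0.4],"turn": 0,"gripper": 0},
  {"slide": [0,0,-0.65],"turn": 0,"gripper": 0},
  {"slide": [0,0,-0.91],"turn": 0,"gripper": 0},
  {"slide": [0,0,-0.91],"turn": 0,"gripper": 0},
])

```text
time_s: 10.85
tcp_pos: [0.4668, -0.3315, 0.1671]
eef_rot: [179.5, -0.5, 19.3]
contact_force: [2.3, -0.4, -0.3]
gripper_width: 0.0232
gripper_force: 49.9
```

send_rows([
  {"slide": [0.01,-0.2,0.02],"turn": 0.02,"gripper": 0},
  {"slide": [0.02,-0.4,0.03],"turn": 0.04,"gripper": 0},
  {"slide": [0.03,-0.6,0.05],"turn": 0.06,"gripper": 0},
  {"slide": [0.03,-0.76,0.07],"turn": 0.08,"gripper": 0},
  {"slide": [0.03,-0.76,0.07],"turn": 0.08,"gripper": 0},
])

```text
time_s: 11.27
tcp_pos: [0.4274, -0.2175, 0.1477]
eef_rot: [-179.9, 0.0, 11.9]
contact_force: [-0.0, 0.6, -1.8]
gripper_width: 0.0236
gripper_force: 49.9
```

send_rows([
  {"slide": [-0.02,-0.2,0.05],"turn": 0.02,"gripper": 0},
  {"slide": [-0.04,-0.4,0.1],"turn": 0.04,"gripper": 0},
  {"slide": [-0.06,-0.6,0.15],"turn": 0.06,"gripper": 0},
  {"slide": [-0.07,-0.8,0.2],"turn": 0.077,"gripper": 0},
  {"slide": [-0.07,-0.8,0.2],"turn": 0.077,"gripper": 0},
])

```text
time_s: 11.68
tcp_pos: [0.3924, -0.1024, 0.1172]
eef_rot: [-179.9, 0.1, 5.1]
contact_force: [-0.3, 0.3, -1.4]
gripper_width: 0.0238
gripper_force: 49.9
```

```bash
python3 - <<'E'
from h import *
import pickle
c=cam("wrist");t=cam("scene");pickle.dump((c,t),open("w7.pkl","wb"))
s=get_state();print({k:np.round(s[k],4).tolist() for k in("time_s","tcp_pos","eef_rot","gripper_width","gripper_force","contact_force","joints")})
p=s["tcp_pos"];
P=panel(c,p[0]+.12,p[1],p[2]-.0016,.6)
u0,v0=proj(t,[[.5,-.09,.1]])[0].astype(int)
x0,y0=max(0,u0-80),max(0,v0-60)
cr=cv2.resize(t["img"][y0:y0+120,x0:x0+160],(800,600),interpolation=cv2.INTER_CUBIC)
print(x0,y0)
cv2.imwrite("pics/w7.png",np.vstack([np.hstack([P,panel(c,.56,-.1,.1,.6)]),cv2.resize(cr,(400,300))[:,:].repeat(1,1) if 0 else np.hstack([cv2.resize(cr,(400,300)),cv2.resize(c["img"],(400,300))])]))
E
```

```text
{'time_s': 11.7833, 'tcp_pos': [0.3945, -0.1043, 0.1184], 'eef_rot': [179.9963, -0.0119, 5.2633], 'gripper_width': 0.0234, 'gripper_force': 49.9482, 'contact_force': [-0.0586, -0.6442, -0.7252], 'joints': [13.2257, 0.9526, -40.0038, 0.007, -49.0323, 82.033]}
171 97
```

View pics/w7.png

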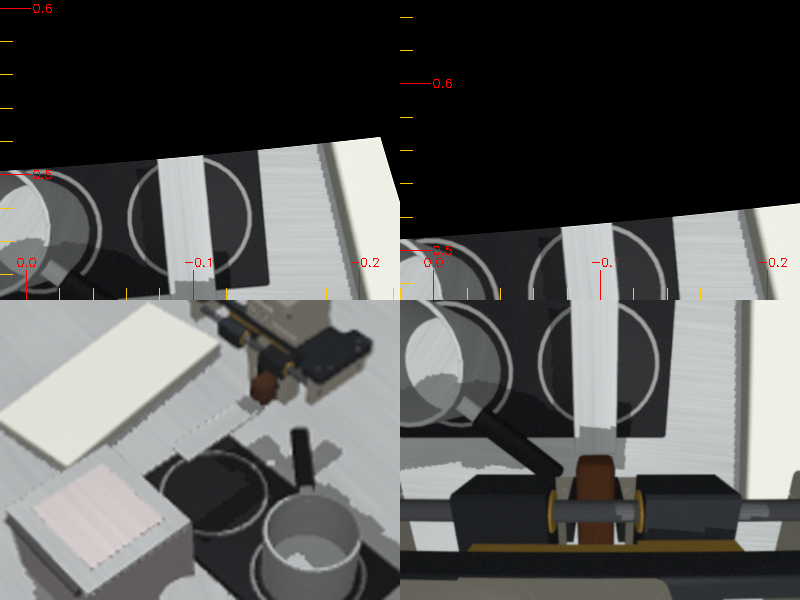

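send_rows([
  {"slide": [0,0,0.06],"turn": 0,"gripper": 0},
  {"slide": [0,0,0.12],"turn": 0,"gripper": 0},
  {"slide": [0,0,0.17],"turn": 0,"gripper": 0},
  {"slide": [0,0,0.187],"turn": 0,"gripper": 0},
  {"slide": [0,0,0.187],"turn": 0,"gripper": 0},
])

```text
time_s: 12.2
tcp_pos: [0.3942, -0.1058, 0.0897]
eef_rot: [180.0, 0.1, 5.0]
contact_force: [-0.0, -0.2, -1.4]
gripper_width: 0.0236
gripper_force: 49.9
```

send_rows([
  {"slide": [0.05,0,0],"turn": 0,"gripper": 0},
  {"slide": [0.1,0,0],"turn": 0,"gripper": 0},
  {"slide": [0.15,0,0],"turn": 0,"gripper": 0},
  {"slide": [0.2,0,0],"turn": 0,"gripper": 0},
  {"slide": [0.23,0,0],"turn": 0,"gripper": 0},
])

```text
time_s: 12.62
tcp_pos: [0.4306, -0.1019, 0.0906]
eef_rot: [180.0, -0.0, 5.1]
contact_force: [0.4, 0.4, -1.3]
gripper_width: 0.0239
gripper_force: 49.9
```

```bash
python3 - <<'E'
from h import *
import pickle
s=get_state();print({k:np.round(s[k],4).tolist() for k in("time_s","tcp_pos","eef_rot","gripper_width","contact_force","moment")})
t=cam("scene");pickle.dump(t,open("s8.pkl","wb"))
a=np.radians(s["eef_rot"][2]);p=np.array(s["tcp_pos"])
tip=p+[.135*np.cos(a),.135*np.sin(a),-.0016];print("tip",tip.round(4))
E
```

```text
{'time_s': 12.6167, 'tcp_pos': [0.4306, -0.1019, 0.0906], 'eef_rot': [179.9942, -0.0449, 5.0889], 'gripper_width': 0.0239, 'contact_force': [0.4407, 0.4056, -1.2668], 'moment': [-0.0509, -0.0489, 0.0255]}
tip [ 0.565  -0.0899  0.089 ]
```

send_rows([
  {"slide": [0.04,0,0],"turn": 0,"gripper": 0},
  {"slide": [0.08,0,0],"turn": 0,"gripper": 0},
  {"slide": [0.12,0,0],"turn": 0,"gripper": 0},
  {"slide": [0.16,0,0],"turn": 0,"gripper": 0},
  {"slide": [0.2,0,0],"turn": 0,"gripper": 0},
])

```text
time_s: 13.08
tcp_pos: [0.4594, -0.0993, 0.0904]
eef_rot: [-180.0, -0.0, 5.1]
contact_force: [-0.7, -0.4, -1.7]
gripper_width: 0.024
gripper_force: 49.9
```

send_rows([
  {"slide": [0,0,-0.02],"turn": 0,"gripper": 0},
  {"slide": [0,0,-0.05],"turn": 0,"gripper": 0},
  {"slide": [0,0,-0.08],"turn": 0,"gripper": 0},
  {"slide": [0,0,-0.11],"turn": 0,"gripper": 0},
  {"slide": [0,0,-0.14],"turn": 0,"gripper": 0},
])

```text
time_s: 13.5
tcp_pos: [0.4585, -0.0994, 0.1119]
eef_rot: [-180.0, -0.0, 5.1]
contact_force: [1.4, 0.7, -3.2]
gripper_width: 0.0233
gripper_force: 49.9
```

```bash
python3 - <<'E'
from h import *
s=get_state();print({k:np.round(s[k],4).tolist() for k in("time_s","tcp_pos","eef_rot","gripper_width","contact_force","moment")})
a=np.radians(s["eef_rot"][2]);p=np.array(s["tcp_pos"])
hin=np.array([.569,-.09])+.13*np.array([np.cos(a),np.sin(a)]);u=np.array([np.cos(a),np.sin(a)])
# tip at s from hinge (mm), angle th: tip top at z=.095+s sin th
L=[]
for th in(15,30,45,58,70,80,84):
    t=np.radians(th);S=.1-.008*(th>60)
    xy=hin-u*(S*np.cos(t)+.135);L.append((*xy,.095+S*np.sin(t),s["eef_rot"][2]))
plan(p,s["eef_rot"][2],L);print(np.round(L,3).tolist())
E
```

```text
{'time_s': 13.5, 'tcp_pos': [0.4585, -0.0994, 0.1119], 'eef_rot': [-179.9943, -0.0057, 5.0735], 'gripper_width': 0.0233, 'contact_force': [1.392, 0.742, -3.1592], 'moment': [-0.0484, -0.0347, 0.0467]}
[0.062, 0.003, -0.06] turn -0.0 mm 13
[0.067, 0.0, -0.161] turn -0.0 mm 26
[0.106, -0.0, -0.138] turn -0.0 mm 26
[0.118, 0.0, -0.094] turn -0.0 mm 23
[0.144, -0.0, -0.011] turn -0.0 mm 22
[0.103, -0.0, -0.028] turn -0.0 mm 16
[0.042, 0.0, -0.006] turn -0.0 mm 6
[[0.468, -0.099, 0.121, 5.073], [0.478, -0.098, 0.145, 5.073], [0.494, -0.097, 0.166, 5.073], [0.511, -0.095, 0.18, 5.073], [0.533, -0.093, 0.181, 5.073], [0.548, -0.092, 0.186, 5.073], [0.554, -0.091, 0.186, 5.073]]
```

send_rows([
  {"slide": [0.05,0,-0.06],"turn": 0,"gripper": 0},
  {"slide": [0.09,0,-0.14],"turn": 0,"gripper": 0},
  {"slide": [0.13,0,-0.22],"turn": 0,"gripper": 0},
  {"slide": [0.18,0,-0.29],"turn": 0,"gripper": 0},
  {"slide": [0.235,0,-0.36],"turn": 0,"gripper": 0},
])

```text
time_s: 13.92
tcp_pos: [0.4929, -0.0964, 0.1661]
eef_rot: [-180.0, 0.1, 5.1]
contact_force: [-0.8, -1.0, -2.8]
gripper_width: 0.0238
gripper_force: 49.9
```

send_rows([
  {"slide": [0.06,0,-0.05],"turn": 0,"gripper": 0},
  {"slide": [0.12,0,-0.095],"turn": 0,"gripper": 0},
  {"slide": [0.18,0,-0.1],"turn": 0,"gripper": 0},
  {"slide": [0.24,0,-0.105],"turn": 0,"gripper": 0},
  {"slide": [0.3,0,-0.12],"turn": 0,"gripper": 0},
])

```text
time_s: 14.33
tcp_pos: [0.5387, -0.0923, 0.1831]
eef_rot: [-180.0, 0.1, 5.1]
contact_force: [-2.4, -1.0, -0.8]
gripper_width: 0.0236
gripper_force: 49.9
```

send_rows([
  {"slide": [0.02,0,-0.005],"turn": 0,"gripper": 0},
  {"slide": [0.04,0,-0.01],"turn": 0,"gripper": 0},
  {"slide": [0.055,0,-0.01],"turn": 0,"gripper": 0},
  {"slide": [0.055,0,-0.01],"turn": 0,"gripper": 0},
  {"slide": [0.055,0,-0.01],"turn": 0,"gripper": 0},
])

```text
time_s: 14.75
tcp_pos: [0.547, -0.0915, 0.1848]
eef_rot: [-180.0, -0.0, 5.1]
contact_force: [0.3, 0.1, -1.6]
gripper_width: 0.0235
gripper_force: 49.9
```

```bash
python3 - <<'E'
from h import *
import pickle
s=get_state();print({k:np.round(s[k],4).tolist() for k in("time_s","tcp_pos","eef_rot","gripper_width","contact_force","moment")})
t=cam("scene");w=cam("wrist");pickle.dump((t,w),open("s9.pkl","wb"))
for c in("scene","top"):
    if c=="top":cam(c)
    for n in("cover_lip","cover"):
        print(c,n,[(round(x["p"],2),np.round(x["location"],3).tolist()) for x in optics.look_for(c,n)][:2])
p=np.array(s["tcp_pos"]);a=np.radians(5.1);u=np.array([np.cos(a),np.sin(a)])
tip=p[:2]+.135*u;h=np.array([.569,-.09])+.13*u
d=(h-tip)@u;print("tip-hinge",d,"angle",np.degrees(np.arctan2(p[2]-.095,d)))
# back view: predict lip corner pixels for angles
E
```

```text
{'time_s': 14.75, 'tcp_pos': [0.547, -0.0915, 0.1848], 'eef_rot': [-179.9957, -0.0152, 5.0782], 'gripper_width': 0.0235, 'contact_force': [0.3307, 0.0568, -1.5814], 'moment': [-0.0517, 0.069, -0.01]}
scene cover_lip [(0.88, [0.693, -0.075, 0.171])]
scene cover [(0.73, [0.424, 0.346, 0.067]), (0.61, [0.692, -0.075, 0.175])]
top cover_lip []
top cover [(0.23, [0.462, -0.318, 0.02])]
tip-hinge 0.017011720547084937 angle 79.26881956869852
```

send_rows([
  {"slide": [-0.15,0,0],"turn": 0,"gripper": 0},
  {"slide": [-0.4,0,0],"turn": 0,"gripper": 0},
  {"slide": [-0.65,0,0],"turn": 0,"gripper": 0},
  {"slide": [-0.9,0,0],"turn": 0,"gripper": 0},
  {"slide": [-0.95,0,0],"turn": 0,"gripper": 0},
])

```text
time_s: 15.52
tcp_pos: [0.3995, -0.1048, 0.1844]
eef_rot: [-179.9, 0.1, 5.0]
contact_force: [-0.9, -0.8, -1.6]
gripper_width: 0.0237
gripper_force: 49.9
```

```bash
python3 - <<'E'
from h import *
t=cam("scene");w=cam("top")
s=get_state()
a=np.radians(5.1);u=np.array([np.cos(a),np.sin(a),0]);v=np.array([-np.sin(a),np.cos(a),0]);h=np.array([.569,-.09,.095])+.13*u
outs=[]
for c in(t,w):
    m0=proj(c,h+[0,0,.06])[0];x0,y0=(m0-[64,48]).astype(int);k=6.25/2
    cr=cv2.resize(c["img"][max(y0,0):y0+96,max(x0,0):x0+128],(400,300),interpolation=cv2.INTER_CUBIC)
    raw=cr.copy()
    for th,col in((70,(0,0,255)),(80,(0,255,0)),(90,(255,0,0))):
        r=np.radians(th);d=-u*np.cos(r)+np.array([0,0,np.sin(r)]);n=u*np.sin(r)+np.array([0,0,np.cos(r)])
        Q=[h+d*.13+n*.005+v*.07,h+d*.13+n*.005-v*.07]
        q=((proj(c,Q)-[max(x0,0),max(y0,0)])*k).astype(int)
        cv2.line(cr,tuple(map(int,q[0])),tuple(map(int,q[1])),col,1)
    outs.append(np.hstack([raw,cr]))
cv2.imwrite("pics/w9.png",np.vstack(outs))
P=np.array(s["tcp_pos"]);print(P.round(4),s["eef_rot"][2],s["time_s"],np.round(s["contact_force"],1))
plan(P,s["eef_rot"][2],[(.42,-.22,.17,12),(.4638,-.3294,.14,19.2),(.4638,-.3294,.0245,19.2)])
E
```

```text
[ 0.4033 -0.1044  0.1855] 5.07687720822063 15.6167 [-0.6  0.1 -0.6]
[0.043, 0.777, 0.103] turn -0.077 mm 118
[0.134, 0.774, 0.2] turn -0.08 mm 122
[0.0, 0.0, 0.77] turn -0.0 mm 116
```

View pics/w9.png

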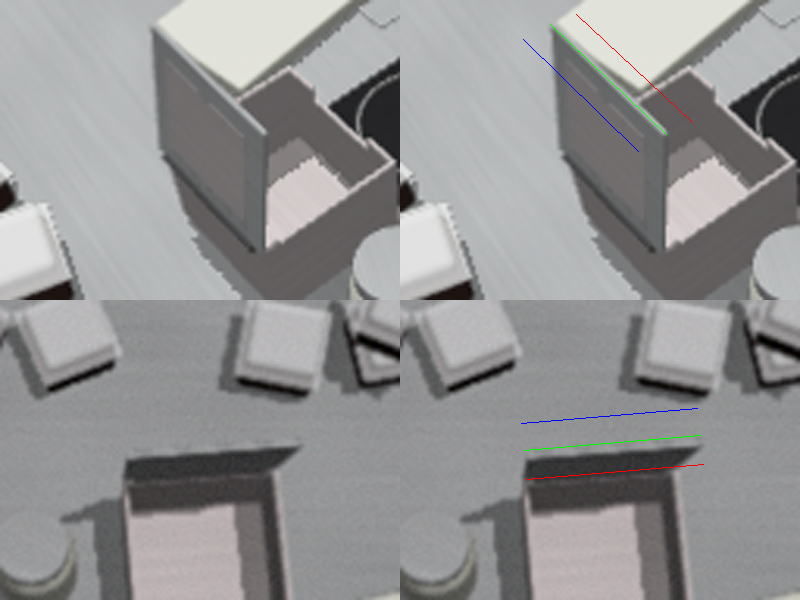

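send_rows([
  {"slide": [0.01,0.2,0.02],"turn": -0.02,"gripper": 0},
  {"slide": [0.02,0.4,0.05],"turn": -0.04,"gripper": 0},
  {"slide": [0.03,0.6,0.08],"turn": -0.06,"gripper": 0},
  {"slide": [0.043,0.777,0.1],"turn": -0.077,"gripper": 0},
  {"slide": [0.043,0.777,0.1],"turn": -0.077,"gripper": 0},
])

```text
time_s: 16.03
tcp_pos: [0.4229, -0.2229, 0.169]
eef_rot: [180.0, 0.1, 12.0]
contact_force: [0.6, -0.1, -0.8]
gripper_width: 0.0236
gripper_force: 49.9
```

send_rows([
  {"slide": [0.03,0.2,0.05],"turn": -0.02,"gripper": 0},
  {"slide": [0.06,0.4,0.1],"turn": -0.04,"gripper": 0},
  {"slide": [0.1,0.6,0.15],"turn": -0.06,"gripper": 0},
  {"slide": [0.134,0.774,0.2],"turn": -0.08,"gripper": 0},
  {"slide": [0.134,0.774,0.2],"turn": -0.08,"gripper": 0},
])

```text
time_s: 16.45
tcp_pos: [0.4673, -0.3323, 0.1375]
eef_rot: [-180.0, 0.1, 19.2]
contact_force: [0.3, -0.6, -0.7]
gripper_width: 0.0234
gripper_force: 49.9
```

```bash
python3 - <<'E'
from h import *
s=get_state();P=np.array(s["tcp_pos"]);print(P.round(4),s["eef_rot"],s["time_s"],np.round(s["contact_force"],1))
plan(P,s["eef_rot"][2],[(.4638,-.3294,.04,19.2),(.4638,-.3294,.0238,19.2)])
E
```

```text
[ 0.4673 -0.3323  0.1375] [-1.79976861e+02  1.13107243e-01  1.92051770e+01] 16.45 [ 0.3 -0.6 -0.7]
[-0.015, -0.026, 0.65] turn 0.0 mm 98
[0.0, 0.0, 0.108] turn -0.0 mm 16
```

send_rows([
  {"slide": [0,0,0.2],"turn": 0,"gripper": 0},
  {"slide": [0,0,0.4],"turn": 0,"gripper": 0},
  {"slide": [0,0,0.55],"turn": 0,"gripper": 0},
  {"slide": [0,0,0.62],"turn": 0,"gripper": 0},
  {"slide": [0,0,0.62],"turn": 0,"gripper": 0},
])

```text
time_s: 16.87
tcp_pos: [0.4644, -0.3284, 0.0443]
eef_rot: [-179.8, 0.2, 19.2]
contact_force: [-0.7, -0.2, -1.7]
gripper_width: 0.0237
gripper_force: 49.9
```

send_rows([
  {"slide": [0,0,0],"turn": 0,"gripper": 0},
  {"slide": [0,0,0.03],"turn": 0,"gripper": 0},
  {"slide": [0,0,0.05],"turn": 0,"gripper": 0},
  {"slide": [0,0,0.05],"turn": 0,"gripper": 0},
  {"slide": [0,0,0.05],"turn": 0,"gripper": 0},
])

```text
time_s: 17.28
tcp_pos: [0.4658, -0.3291, 0.04]
eef_rot: [180.0, -0.0, 19.2]
contact_force: [0.1, -0.0, -0.7]
gripper_width: 0.0231
gripper_force: 49.9
```

send_rows([
  {"slide": [0,0,0.03],"turn": 0,"gripper": 0},
  {"slide": [0,0,0.06],"turn": 0,"gripper": 0},
  {"slide": [0,0,0.09],"turn": 0,"gripper": 0},
  {"slide": [0,0,0.108],"turn": 0,"gripper": 0},
  {"slide": [0,0,0.112],"turn": 0,"gripper": 0},
])

```text
time_s: 17.7
tcp_pos: [0.4652, -0.3289, 0.0231]
eef_rot: [-180.0, 0.1, 19.2]
contact_force: [-4.7, 5.1, 16.2]
gripper_width: 0.0236
gripper_force: 50.0
```

send_rows([
  {"slide": [0,0,0],"turn": 0,"gripper": 0},
  {"slide": [0,0,0],"turn": 0,"gripper": 0},
  {"slide": [0,0,0],"turn": 0,"gripper": 0},
  {"slide": [0,0,0],"turn": 0,"gripper": 0},
  {"slide": [0,0,0],"turn": 0,"gripper": 0},
], newtons=10)

```text
time_s: 18.12
tcp_pos: [0.4653, -0.329, 0.023]
eef_rot: [-180.0, 0.0, 19.2]
contact_force: [-2.7, 2.8, 8.9]
gripper_width: 0.0238
gripper_force: 10.0
```

On the board; release and retreat upward.

send_rows([
  {"slide": [0,0,0],"turn": 0,"gripper": 0.6},
  {"slide": [0,0,0],"turn": 0,"gripper": 0.6},
  {"slide": [0,0,0],"turn": 0,"gripper": 0.6},
  {"slide": [0,0,0],"turn": 0,"gripper": 0.6},
  {"slide": [0,0,0],"turn": 0,"gripper": 0.6},
])

```text
time_s: 18.53
tcp_pos: [0.4655, -0.3291, 0.0224]
eef_rot: [-180.0, 0.0, 19.2]
contact_force: [0.4, 0.3, 0.2]
gripper_width: 0.0503
gripper_force: 0.0
```

send_rows([
  {"slide": [0,0,-0.1],"turn": 0,"gripper": 0.6},
  {"slide": [0,0,-0.3],"turn": 0,"gripper": 0.6},
  {"slide": [0,0,-0.6],"turn": 0,"gripper": 0.6},
  {"slide": [0,0,-0.9],"turn": 0,"gripper": 0.6},
  {"slide": [0,0,-0.9],"turn": 0,"gripper": 0.6},
])

```text
time_s: 18.95
tcp_pos: [0.4689, -0.3309, 0.1651]
eef_rot: [179.6, -0.4, 19.3]
contact_force: [1.0, 0.0, 1.1]
gripper_width: 0.0527
gripper_force: 0.0
```

send_rows([
  {"slide": [0,0.3,-0.4],"turn": 0,"gripper": 0.6},
  {"slide": [0,0.8,-0.4],"turn": 0,"gripper": 0.6},
  {"slide": [0,0.8,-0.4],"turn": 0,"gripper": 0.6},
  {"slide": [0,0.8,-0.4],"turn": 0,"gripper": 0.6},
  {"slide": [0,0.8,-0.4],"turn": 0,"gripper": 0.6},
])

```text
time_s: 19.37
tcp_pos: [0.506, -0.4458, 0.2176]
eef_rot: [179.9, -0.0, 19.1]
contact_force: [-0.9, 1.0, -1.2]
gripper_width: 0.0526
gripper_force: 0.0
```

```bash
python3 - <<'E'
from h import *
print({k:np.round(v,3).tolist() for k,v in get_state().items() if k in("tcp_pos","contact_force","time_s")})
for c in("scene","top"):
    k=cam(c);cv2.imwrite(f"pics/f_{c}.png",k["img"])
    for n in("knife","knife_grip","pan","jar","cup_a","cover_lip"):
        print(c,n,[(round(x["p"],2),np.round(x["location"],3).tolist()) for x in optics.look_for(c,n)][:2])
    # brown handle outline on board, on the handle-top plane
    hsv=cv2.cvtColor(k["img"],cv2.COLOR_BGR2HSV)
    u,v=proj(k,[[.44,-.33,.046]])[0].astype(int)
    m=cv2.inRange(hsv,(0,90,20),(20,255,200));b=np.zeros_like(m);b[v-40:v+40,u-40:u+40]=m[v-40:v+40,u-40:u+40]
    p=back(k,np.argwhere(b)[:,::-1],.04);r=cv2.minAreaRect((p[:,:2]*1000).astype(np.float32));print("handle",np.round(r[0],0),np.round(r[1],0),r[2])
    # pan floor disc vs ring on plate plane
    if c=="top":
        o=ortho(k,.39,.55,-.03,.13,.012,.5);g=cv2.medianBlur(cv2.cvtColor(o,cv2.COLOR_BGR2GRAY),3)
        for th in(.2,.4):
            q=cv2.HoughCircles(g,cv2.HOUGH_GRADIENT_ALT,1,2,param1=80,param2=th,minRadius=80,maxRadius=130)
            print([] if q is None else [(round(.55-x[1]*.0005,4),round(.13-x[0]*.0005,4),x[2]*.5) for x in q[0]])
E
```

```text
{'time_s': 19.367, 'tcp_pos': [0.506, -0.446, 0.218], 'contact_force': [-0.901, 1.034, -1.219]}
scene knife [(0.63, [0.49, -0.318, 0.026])]
scene knife_grip [(0.71, [0.486, -0.317, 0.024])]
scene pan [(0.65, [0.487, -0.298, 0.021]), (0.62, [0.455, 0.041, 0.059])]
scene jar [(0.9, [0.641, 0.09, 0.099]), (0.27, [0.46, 0.039, 0.059])]
scene cup_a [(0.81, [0.548, 0.326, 0.063]), (0.56, [0.425, 0.348, 0.065])]
scene cover_lip [(0.59, [0.692, -0.075, 0.168]), (0.46, [0.545, 0.33, 0.062])]
handle [ 417. -442.] [313. 101.] 78.26697540283203
top knife [(0.69, [0.525, -0.309, 0.025])]
top knife_grip [(0.75, [0.53, 0.318, 0.064]), (0.68, [0.528, -0.31, 0.025])]
top pan [(0.62, [0.657, -0.087, 0.014]), (0.57, [0.463, 0.042, 0.016])]
top jar [(0.82, [0.617, 0.068, 0.119])]
top cup_a [(0.91, [0.53, 0.319, 0.063]), (0.74, [0.404, 0.34, 0.064])]
top cover_lip [(0.56, [0.681, -0.08, 0.185]), (0.43, [0.656, -0.091, 0.017])]
handle [ 444. -377.] [143. 231.] 86.44139099121094
[(np.float32(0.472), np.float32(0.059), np.float32(57.908115)), (np.float32(0.4615), np.float32(0.0545), np.float32(59.32377)), (
[... 3300 characters left out ...]
), (np.float32(0.4815), np.float32(0.062), np.float32(48.699287)), (np.float32(0.459), np.float32(0.033), np.float32(44.40777)), (np.float32(0.479), np.float32(0.079), np.float32(52.140343)), (np.float32(0.451), np.float32(0.065), np.float32(45.215534)), (np.float32(0.4605), np.float32(0.07), np.float32(44.072823)), (np.float32(0.495), np.float32(0.0845), np.float32(45.189358)), (np.float32(0.4455), np.float32(0.056), np.float32(45.002396)), (np.float32(0.4465), np.float32(0.042), np.float32(45.121723)), (np.float32(0.4365), np.float32(0.041), np.float32(45.85003)), (np.float32(0.486), np.float32(0.043), np.float32(43.891956)), (np.float32(0.4725), np.float32(0.0845), np.float32(44.097702))]
```

```bash
python3 - <<'E'
from h import *
import pickle
from scipy.optimize import minimize
t=pickle.load(open("t6.pkl","rb"));w=pickle.load(open("w4.pkl","rb"));w5=pickle.load(open("w5.pkl","rb"));w1=pickle.load(open("w1.pkl","rb"))
th=np.radians(np.arange(0,360,2))
def fit(c,z,r,x0,sgn,angles=th,prof=None):
    g=cv2.GaussianBlur(cv2.cvtColor(c["img"],cv2.COLOR_BGR2GRAY),(0,0),1).astype(np.float32)
    def samp(q,rr):
        P=np.c_[q[0]+rr*np.cos(angles),q[1]+rr*np.sin(angles),np.full(len(angles),z)]
        uv=proj(c,P).astype(np.float32);return cv2.remap(g,uv[None,:,0],uv[None,:,1],cv2.INTER_LINEAR)[0]
    f=lambda q:-np.mean(samp(q,r)-.5*samp(q,r-.005)*sgn-.5*samp(q,r+.005))
    best=min(((f((x0[0]+dx,x0[1]+dy)),dx,dy) for dx in np.arange(-.008,.0081,.0005) for dy in np.arange(-.008,.0081,.0005)))
    return np.round([x0[0]+best[1],x0[1]+best[2],best[0]],4)
x0=(.467,.051)
print("top ring",fit(t,.012,.0615,x0,1),"top rim",fit(t,.087,.048,x0,1))
sec=np.radians(np.arange(190,330,2))
print("w1 ring",fit(w1,.012,.0615,x0,1))
print("w5 ring",fit(w5,.012,.0615,x0,1,np.radians(np.arange(240,350,2))))
print("w4 rim",fit(w4:=w,.087,.048,x0,1,np.radians(np.arange(130,390,2))))
E
```

```text
top ring [  0.4655   0.053  -10.8647] top rim [  0.468    0.0545 -14.6393]
w1 ring [ 4.66500e-01  5.10000e-02 -6.86589e+01]
w5 ring [ 4.66500e-01  5.30000e-02 -5.79719e+01]
w4 rim [ 4.68500e-01  5.25000e-02 -8.55994e+01]
```

```bash
python3 -c "
from plant import order
print(order.close_job())"
```

```text
the job is handed in; nothing more can be done
None
```

The job is handed in at about 19 s of the 72 s limit: the saucepan sits about 2–3 mm from the centre of the other ring, the cover stands about 80° open, and the knife is back flat on its board, with the jar and cups where they were.

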